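# Turn the jar carousel to its stop and press the loose lid home

### The arm

A 6-joint arm with a two-finger parallel gripper is mounted at the origin on the work surface. World frame = base frame: x ahead of the robot, y to its left, z up, the work surface at z = 0. Lengths are in m, angles in rad, forces in N, time in s.
With the tool pointing down it reaches from about 0.25 to 0.775 m from the base axis. Payload 4 kg.
Tool frame: the origin (TCP) lies midway between the tips of the shut fingers; the grasp point (between the pads) lies grip_depth behind it (grip_depth is the distance from the TCP to the grasp point, in m); z points along the fingers, x is the direction in which the jaws open and shut, and the axes are right-handed (so a half turn about z gives the same grasp; the last joint's range is limited). The gripper opens to 85 mm and grips with 20 to 120 N. Pads are 22 mm wide; open, the fingers measure 114 mm over their backs; the gripper's body (76 mm by 85 mm) begins 54 mm behind the grasp point. The pads swing forward as they close: fully open they stand 13 mm farther back than shut.
Start: joints at [1.068, 0.087, 1.371, -0, 1.684, -0.103], TCP at [0.214, 0.507, 0.231] pointing down, gripper open.
Joint ranges: [-3.1, 3.1], [-0.76, 2.03], [0.27, 2.55], [-1.08, 4.22], [0.17, 2.65], [-2.57, 2.57]. Speed limits (rad/s): [2.79, 2.79, 3.14, 3.14, 3.14, 3.14].

### API

Orientations are given as a unit quaternion [w, x, y, z].
In Python, from rig import movep, movel, move_joints, open_gripper, close, pause, solve_ik, camera, get_calibration, MotionError, close_job, get_t, get_q, get_joint_vel, get_joint_torque, get_eef_pos, get_orientation, get_contact_force, get_moment, get_gripper_width, grip_depth gives the robot as it stands. Calls block until the motion is done:
- movep(position, orientation): joint-space move of the TCP to a pose.
- movel(position, max_speed=0.15, ori=None, force_limit=None): straight line of the TCP; ori=None keeps the orientation; max_speed is the mean speed in m/s. With force_limit (N) it stops when the force on the tool has changed by that much, and returns True; else False.
- move_joints(angles): joint-space move.
- open_gripper() and close(f_grip=None): open the fingers fully, or close them until they stop; f_grip is the grip in N (None keeps the last).
- pause(seconds).
- solve_ik(position, orientation): joint angles nearest the present ones, or None.
- camera(name): name is "scene" or "top"; returns the picture (384x512x3 uint8, blue, green, red); there is no depth.
- get_calibration(name): a dict with "intrinsics" (3x3 intrinsics, pixels), "dist" ([k1, k2, p1, p2, k3] as OpenCV has them; the pictures are not rectified), "T" (4x4, takes a point from camera to world coordinates). Camera axes: x right, y down, z forward; pixel columns grow to the right and rows downward; lengths in m; the calibration is good to about 2 mm. A picture is of the moment at which its call begins. get_calibration takes no time and is no camera call.
A pose or a line that the arm cannot do raises MotionError and nothing moves.
- close_job(): hands the job in, once; it reports no verdict.
Readings, each from a call of its own:
- get_t(): time.
- get_q(): joint angles.
- get_joint_vel(): joint speeds.
- get_joint_torque(): joint torques, N m.
- get_eef_pos(): TCP position.
- get_orientation(): TCP orientation.
- get_contact_force(): force on the tool from outside, world axes, zero at the start.
- get_moment(): the same for the moment, N m.
- get_gripper_width(): opening from 0.0 (shut) to 1.0 (fully open).
Only numpy, scipy, OpenCV 4.12 (cv2) and the standard library are available. Lean on these libraries where they do the work, as an engineer would, in place of code of your own. Each camera call takes 0.05 s, during which the arm holds its last target. There are 200 camera calls.

### The job

One jar on the carousel has a lid that stands proud of its neck. First turn the carousel clockwise (seen from above) until it rests against its stop, which brings that jar round to the robot's right; only then press the lid fully home. Leave the carousel at its stop, and leave the other things on the bench where they are.

Things in the scene. Friction and masses are not known exactly. Their poses are not given: they have to be found in the camera images.
- turntable (a joint): Angle (rad) of the turning part of the carousel (white disc, jars, wire ring, knob): 0 against the stop, with the proud-lidded jar at the loading side; negative short of it (lowest -2.4); grows clockwise seen from above. Stays where it is left; takes about 0.2 N m to turn.
- lid (a joint): How far (m) the proud lid has been pressed down along its jar: 0 is 10 mm proud, 0.010 is fully home. Stiff push fit: takes about 6 N and stays where it is left.
- lid_top (a point): Centre of the top of the proud lid, a flat white disc 58 mm across, 16 mm high; z points out of the lid along the jar. All three amber jars (54 mm across, evenly spaced) lean outward 35 degrees from upright. When home this point is 108 mm above the bench, 112 mm from the carousel's axis. The other two jars have the same lids, fully home.
- knob_grip (a point): Point on the centre line of the round upright black knob (18 to 20 mm thick, 44 mm high) that stands on a spoke of the wire ring, 110 mm from the axis, and turns with it; 284 mm above the bench, 18 mm below the knob's top. Seen from above it lies 0.6 rad clockwise of the jar with the proud lid.
- carousel_axis (a point): On the carousel's upright turning axis, on top of the hub of its upper tier: a steel wire ring (278 mm across, 8 mm wire, six spokes, 251 to 259 mm above the bench) on a 24 mm stem; it overhangs the lids, so they are reached slantwise from outside. Its -x axis points to the loading side (roughly the robot's right), where the jar must come.
- glove_box: Bystander: closed carton, 120 x 220 x 75 mm, origin under its centre.
- wash_bottle: Bystander: upright white plastic bottle with a black spout, 68 mm across, about 200 mm high, origin under its centre.
- slide_case: Bystander: flat grey and white case, 102 x 182 x 34 mm, origin under its centre.
- stop (a point): Steel stop block (14 mm wide) on the edge of the carousel's round dark foot (276 mm across); the point is the centre of its top, 37 mm above the bench. A small steel lug on the rim of the white disc (238 mm across, top 21 mm above the bench) meets it.

How it is judged:
By the outcome, as a careful person would: the job done as asked, in the order asked, and still so for the second after the job is handed in, with the robot touching nothing.
It also fails if it takes over 58 s, if anything falls off the work surface, if the arm or the gripper's body presses on something with over 40 N, if the wrist force passes 120 N, or if a joint passes its speed limit or range.

## Working session

There is one attempt and no reset: what is moved stays moved. The work goes in short steps, each a Python script; the robot and the scene stay as the last script left them, time stands still between calls to the robot, and variables do not carry over. Pictures are saved under pics/ and viewed, about 8 in all and at most 12, crops included, and the job is handed in when it is done.

```bash
mkdir -p pics; ls; python3 - <<'E'
from rig import *
import cv2
for n in("scene","top"):
    cv2.imwrite(f"pics/{n}0.png",camera(n)); c=get_calibration(n); print(n,c["intrinsics"],c["dist"],c["T"])
print(grip_depth,get_t(),get_orientation())
E
```

```text
pics
scene [[482.04736954   0.         251.58646542]
 [  0.         482.04736954 187.51643482]
 [  0.           0.           1.        ]] [-0.18717642  0.          0.          0.          0.        ] [[-0.86408168  0.37926796 -0.33093604  1.06433972]
 [ 0.50309341  0.67179467 -0.54368092  0.83171072]
 [ 0.01612031 -0.63627646 -0.77129268  1.39223721]
 [ 0.          0.          0.          1.        ]]
top [[393.24958961   0.         257.44930118]
 [  0.         393.24958961 196.53647923]
 [  0.           0.           1.        ]] [-0.00283979  0.          0.          0.          0.        ] [[-0.00545352 -0.98985423  0.14198194  0.33395813]
 [-0.99990183  0.00723048  0.01200248 -0.01766222]
 [-0.0129073  -0.14190254 -0.98979648  1.53788262]
 [ 0.          0.          0.          1.        ]]
0.0187 0.1 [ 5.05986879e-04  8.33430130e-01  5.52623880e-01 -9.00164273e-04]
```

View pics/scene0.png

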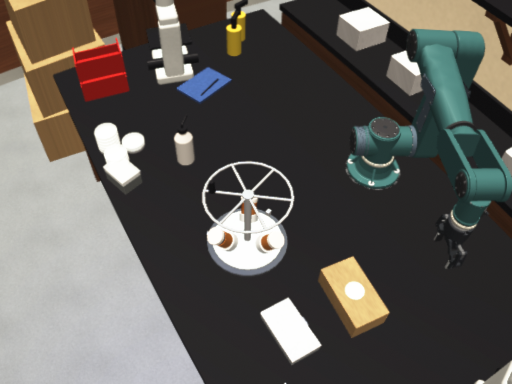

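View pics/top0.png

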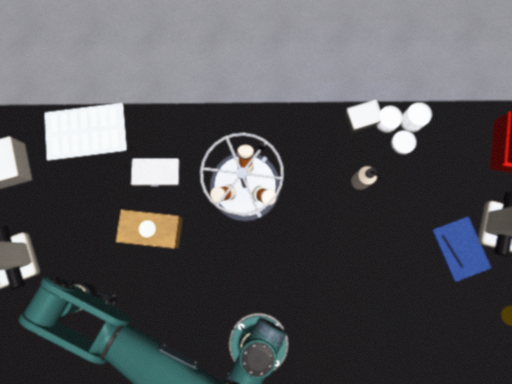

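The scene shows the carousel near (248,220), with its ring around (248,197) and the knob near (210,188). In the top view the ring centre is about (242,173), with the wash bottle to the right and the carton and case to the left. I'll enlarge both views next.

```bash
cat > h.py <<'E'
from rig import *
import cv2, numpy as np
def ray(n,px):
    c=get_calibration(n);T=np.array(c["T"])
    u=cv2.undistortPoints(np.array([[px]],float),np.array(c["intrinsics"]),np.array(c["dist"]))[0,0]
    return T[:3,3],T[:3,:3]@np.array([u[0],u[1],1.])
def onz(n,px,z):
    o,d=ray(n,px); return o+d*(z-o[2])/d[2]
def proj(n,P):
    c=get_calibration(n);Ti=np.linalg.inv(np.array(c["T"]))
    return cv2.projectPoints(np.array(P,float).reshape(-1,3),cv2.Rodrigues(Ti[:3,:3])[0],Ti[:3,3],np.array(c["intrinsics"]),np.array(c["dist"]))[0][:,0]
def look(f,s=(190,150,305,280),t=(190,120,295,230)):
    a=camera("scene");b=camera("top")
    A=a[s[1]:s[3],s[0]:s[2]];B=b[t[1]:t[3],t[0]:t[2]]
    r=lambda I:cv2.resize(I,(400,int(400*I.shape[0]/I.shape[1])),interpolation=cv2.INTER_CUBIC)
    A,B=r(A),r(B);H=max(len(A),len(B))
    p=lambda I:cv2.copyMakeBorder(I,0,H-len(I),0,0,cv2.BORDER_CONSTANT)
    cv2.imwrite("pics/"+f,np.hstack([p(A),p(B)]));return a,b
E
python3 - <<'E'
from h import *
a,b=look("c0.png")
print(onz("top",(242,173),.255),onz("scene",(248,197),.255),onz("scene",(210,188),.284))
# ring outer by top mask: non-black bbox
g=b[120:230,190:295].max(2)>90
ys,xs=np.nonzero(g);print(xs.min()+190,xs.max()+190,ys.min()+120,ys.max()+120)
E
```

```text
[0.59744328 0.04885316 0.255     ] [0.60440814 0.05674546 0.255     ] [ 0.69760552 -0.00874715  0.284     ]
200 283 132 219
```

View pics/c0.png

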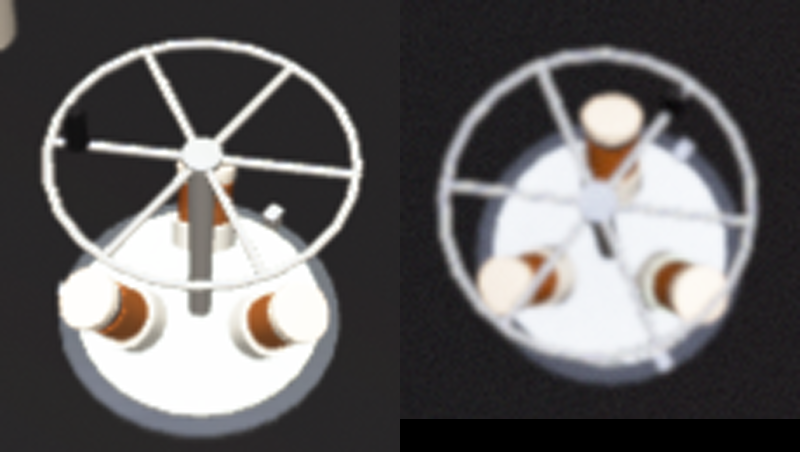

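The crop pair shows the proud jar at the far side of the carousel (top px ≈(245,150)). The knob is clockwise of it at ≈(262,147), and two small blocks sit at ≈(265,159) and ≈(259.5,215).

```bash
python3 - <<'E'
from h import *
s=lambda x,y:(190+x/3.478-.5,150+y/3.478-.5)
t=lambda x,y:(190+(x-400)/3.81-.5,120+y/3.81-.5)
# disc centroid in top: white region at z .021
P=lambda a:np.round(a,4)
print("hub",P(onz("top",t(598,200),.262)),P(onz("scene",s(202,152),.262)))
print("ring top bbox ctr",P(onz("top",t((440+757)/2,(48+363)/2),.255)))
print("ring scene",P(onz("scene",s(201,164),.255)))
A=(onz("top",t(598,200),.262)+onz("scene",s(202,152),.262))/2
for n,q,z in[("knobtop T",("top",t(676,100)),.300),("knobtop S",("scene",s(77,115)),.302),("knobbase S",("scene",s(77,148)),.259),
 ("blkA T",("top",t(685,150)),.037),("blkA S",("scene",s(275,212)),.037),("blkB T",("top",t(665,362)),.037),
 ("lid T",("top",t(612,115)),.117),("lidL T",("top",t(500,285)),.108),("lidR T",("top",t(702,290)),.108),("lidL S",("scene",s(88,300)),.108),("lidR S",("scene",s(300,305)),.108)]:
    p=onz(*q,z);d=p-A;print(n,P(p),"r",P(np.hypot(*d[:2])),"ang",P(np.degrees(np.arctan2(d[1],d[0]))))
E
```

```text
hub [0.5994 0.0503 0.262 ] [0.6011 0.0483 0.262 ]
ring top bbox ctr [0.596  0.0502 0.255 ]
ring scene [0.6056 0.0545 0.255 ]
knobtop T [ 0.6777 -0.0181  0.3   ] r 0.1026 ang -41.0287
knobtop S [ 0.6899 -0.0113  0.302 ] r 0.1081 ang -34.0269
knobbase S [ 0.6922 -0.0111  0.259 ] r 0.11 ang -33.2756
blkA T [ 0.6978 -0.0271  0.037 ] r 0.1239 ang -38.0375
blkA S [ 0.4835 -0.004   0.037 ] r 0.1284 ang -155.4835
blkB T [ 0.4796 -0.0052  0.037 ] r 0.1323 ang -155.6873
lid T [0.714  0.0443 0.117 ] r 0.1138 ang -2.4761
lidL T [0.5485 0.1532 0.108 ] r 0.1161 ang 116.4681
lidR T [ 0.5422 -0.0419  0.108 ] r 0.1081 ang -122.49
lidL S [0.7162 0.0413 0.108 ] r 0.1162 ang -3.9105
lidR S [0.5496 0.1422 0.108 ] r 0.1058 ang 118.6058
```

Axis ≈(0.600, 0.049), with the proud jar at about -3°, the knob at about -37.5° and the lug at -38°. The stop is at -155.6°, so the travel is about 112° clockwise. I'll check the IK for both phases.

```bash
cat >> h.py <<'E'
from scipy.spatial.transform import Rotation as R
AX=np.array([.600,.049])
def quat(x,z):
    z=np.array(z,float)/np.linalg.norm(z);x=np.array(x,float);x-=z*(x@z);x/=np.linalg.norm(x)
    return R.from_matrix(np.c_[x,np.cross(z,x),z]).as_quat()[[3,0,1,2]]
def knobpose(deg,z,sgn=1,lag=0,r=.11):
    a=np.radians(deg);b=a+np.radians(lag)
    return np.array([AX[0]+r*np.cos(a),AX[1]+r*np.sin(a),z]),quat(sgn*np.array([-np.sin(b),np.cos(b),0]),[0,0,-1])
def presspose(deg,back,sgn=1,tw=0,tilt=35,r=.112,z=.108):
    a=np.radians(deg);e=np.array([np.cos(a),np.sin(a),0]);k=np.array([0,0,1.])
    t=np.radians(tilt);n=e*np.sin(t)+k*np.cos(t)
    p=np.array([*AX,z])+e*r+n*back
    x=np.array([-np.sin(a),np.cos(a),0])*sgn
    x=R.from_rotvec(n*np.radians(tw)).apply(x)
    return p,quat(x,-n)
E
python3 - <<'E'
from h import *
np.set_printoptions(precision=2,suppress=True)
for s in(1,-1):
  for lag in(-60,-30,0,30,60):
    print(s,lag,[None if (q:=solve_ik(*knobpose(d,.268,s,lag))) is None else q[5].round(2) for d in(-37.5,-75,-112,-152)], solve_ik(*knobpose(-37.5,.335,s,lag)) is not None)
for tw in range(-180,180,30):
    print(tw,[solve_ik(*presspose(-115,b,1,tw)) for b in(.06,0)])
E
```

```text
1 -60 [np.float64(0.02), np.float64(0.6), np.float64(1.24), np.float64(2.01)] True
1 -30 [np.float64(-0.5), np.float64(0.08), np.float64(0.71), np.float64(1.49)] True
1 0 [np.float64(-1.02), np.float64(-0.44), np.float64(0.19), np.float64(0.96)] True
1 30 [np.float64(-1.55), np.float64(-0.97), np.float64(-0.34), np.float64(0.44)] True
1 60 [np.float64(-2.07), np.float64(-1.49), np.float64(-0.86), np.float64(-0.08)] True
-1 -60 [None, np.float64(-2.54), np.float64(-1.91), np.float64(-1.13)] False
-1 -30 [None, None, np.float64(-2.43), np.float64(-1.65)] False
-1 0 [np.float64(2.12), None, None, np.float64(-2.18)] True
-1 30 [np.float64(1.59), np.float64(2.18), None, None] True
-1 60 [np.float64(1.07), np.float64(1.65), np.float64(2.28), None] True
-180 [None, None]
-150 [array([-0.61,  0.1 ,  1.63,  0.6 ,  1.54,  2.39]), array([-0.55,  0.14,  1.69,  0.61,  1.42,  2.38])]
-120 [array([-0.61,  0.1 ,  1.63,  0.6 ,  1.54,  1.86]), array([-0.55,  0.14,  1.69,  0.61,  1.42,  1.86])]
-90 [array([-0.61,  0.1 ,  1.63,  0.6 ,  1.54,  1.34]), array([-0.55,  0.14,  1.69,  0.61,  1.42,  1.34])]
-60 [array([-0.61,  0.1 ,  1.63,  0.6 ,  1.54,  0.82]), array([-0.55,  0.14,  1.69,  0.61,  1.42,  0.81])]
-30 [array([-0.61,  0.1 ,  1.63,  0.6 ,  1.54,  0.29]), array([-0.55,  0.14,  1.69,  0.61,  1.42,  0.29])]
0 [array([-0.61,  0.1 ,  1.63,  0.6 ,  1.54, -0.23]), array([-0.55,  0.14,  1.69,  0.61,  1.42, -0.24])]
30 [array([-0.61,  0.1 ,  1.63,  0.6 ,  1.54, -0.75]), array([-0.55,  0.14,  1.69,  0.61,  1.42, -0.76])]
60 [array([-0.61,  0.1 ,  1.63,  0.6 ,  1.54, -1.28]), array([-0.55,  0.14,  1.69,  0.61,  1.42, -1.28])]
90 [array([-0.61,  0.1 ,  1.63,  0.6 ,  1.54, -1.8 ]), array([-0.55,  0.14,  1.69,  0.61,  1.42, -1.81])]
120 [array([-0.61,  0.1 ,  1.63,  0.6 ,  1.54, -2.33]), array([-0.55,  0.14,  1.69,  0.61,  1.42, -2.33])]
150 [None, None]
```

```bash
python3 - <<'E'
from h import *
p=get_eef_pos();movel([p[0],p[1],.37],max_speed=.2)
h=knobpose(-37.5,.35);movep(*h)
print(get_t(),get_eef_pos(),h[0],get_q())
look("k1.png",s=(180,110,310,240))
E
```

```text
3.55 [ 0.6871694  -0.01661651  0.35042717] [ 0.68726887 -0.01796376  0.35      ] [-1.06780188e-01  4.32327907e-01  7.12256673e-01  3.88257050e-04
  1.99644462e+00 -1.02478888e+00]
```

View pics/k1.png

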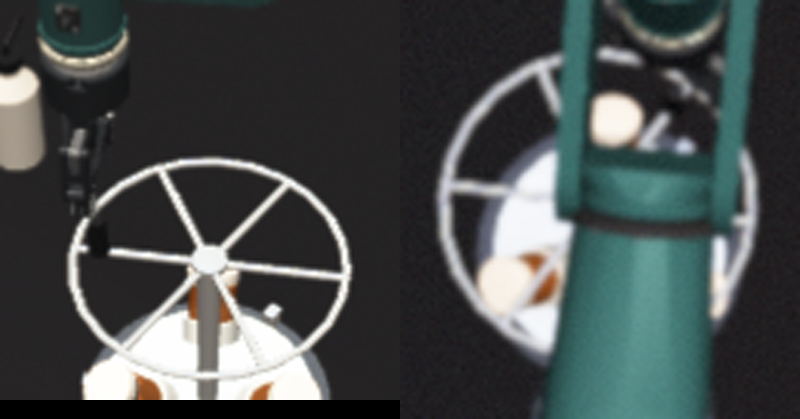

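The fingers are above the knob. In the scene crop the fingertips are near (75–100, 212) and the knob top is near (98,225). I'll compare that with the expected projection.

```bash
python3 - <<'E'
from h import *
sc=400/130
K=knobpose(-37.5,.302)[0]
for P in([*K[:2],.302],[*K[:2],.259],[*AX,.262]):
    print((proj("scene",P)[0]-[180,110]+.5)*sc)
im=camera("scene")[180:200,200:225]
print(im.max(2))
E
```

```text
[ 98.10771265 219.16954737]
[100.20389265 247.38682579]
[210.7964846  257.64599214]
[[ 38  37  38  40  35  33  52  93  94  85  77  53  41  38  37  37  36  37
   36  36  37  37  36  36  36]
 [ 37  38  38  37  36  43 110 225 192  99  52  42  41  35  35  36  36  37
   37  37  36  37  37  37  37]
 [ 38  38  38  37  39  78 189 231 160  68  41  41  39  30  28  34  36  37
   36  37  36  37  36  36  36]
 [ 38  39  38  38  57 153 230 221 120  41  28  30  25  21  26  35  36  36
   37  37  36  36  37  37  37]
 [ 38  38  38  39  89 229 236 167  69  24  20  19  18  18  24  34  36  37
   36  37  37  37  37  37  37]
 [ 38  38  38  44 113 233 230 130  44  19  17  18  17  17  21  34  37  37
   37  37  36  37  37  37  37]
 [ 37  38  38  67 182 234 208 105  37  20  17  17  17  16  20  33  37  36
   37  37  37  37  36  37  36]
 [ 37  38  38  89 229 237 167  71  31  19  18  18  18  16  18  33  37  37
   37  37  37  36  36  36  36]
 [ 37  38  45 112 231 231 136  56  34  21  18  16  18  17  17  33  37  37
   36  37  37  37  37  37  37]
 [ 38  38  68 182 235 225 156 114  60  25  17  17  17  16  17  27  39  
[... 384 characters left out ...]
38  34  28  23  22  27  32  62  86 100
  112 121 132 154 165 177 192]
 [ 38  66 177 232 186  90  43  38  38  38  37  37  36  36  37  39  41  42
   45  47  50  57  62  69  78]
 [ 38  66 178 233 188  91  43  38  38  38  37  38  38  38  39  38  38  37
   38  38  39  38  38  38  39]
 [ 38  66 177 233 194  97  44  38  38  37  38  38  38  38  37  38  38  38
   38  38  38  38  38  38  38]
 [ 38  66 176 235 226 123  49  38  39  38  38  39  39  38  38  38  38  38
   38  37  38  38  38  37  38]
 [ 38  65 175 234 225 123  48  38  38  38  37  38  38  38  38  38  37  38
   38  37  38  38  38  38  38]
 [ 38  64 174 234 227 126  48  37  38  38  38  37  38  38  38  38  38  37
   38  38  38  38  38  38  38]]
```

```bash
python3 - <<'E'
from h import *
p,o=knobpose(-36,.268)
movel([*p[:2],.35],ori=o);print(movel(p,max_speed=.08,force_limit=8),get_eef_pos())
close(25);print(get_t(),get_gripper_width(),get_contact_force(),get_moment())
look("k2.png",s=(180,110,310,240))
E
```

```text
False [ 0.68928755 -0.01569657  0.26901242]
5.7417 0.21751228854561908 [ 0.01659408 -1.5891853   0.75996058] [-0.27930241  0.14396573  0.08283685]
```

View pics/k2.png

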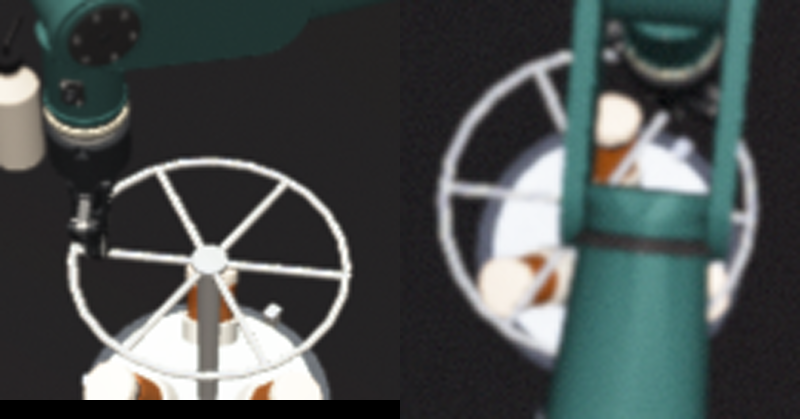

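The jaws hold the knob at an 18.5 mm opening, which matches its thickness. Next I turn it along the arc, using a force limit near the stop.

```bash
python3 - <<'E'
from h import *
for d in np.arange(-44,-200,-8):
    p,o=knobpose(d,.268)
    s=movel(p,max_speed=.07,ori=o,force_limit=12)
    e=get_eef_pos();f=get_contact_force()
    print(d,s,round(get_t(),2),np.degrees(np.arctan2(e[1]-AX[1],e[0]-AX[0])).round(1),f.round(1),round(get_gripper_width(),3))
    if s: break
E
```

```text
-44 False 6.21 -44.0 [-1.4 -0.3  1.4] 0.21
-52 False 6.58 -51.9 [-0.9  0.5  1. ] 0.208
-60 False 6.94 -59.9 [-1.3  0.4  3.6] 0.214
-68 False 7.31 -67.9 [-0.8  2.4  3.7] 0.211
-76 False 7.67 -75.9 [-2.3  2.3  3.6] 0.214
-84 False 8.04 -83.8 [-1.4  2.6  4.5] 0.211
-92 False 8.41 -91.8 [-1.5  3.   4. ] 0.215
-100 False 8.78 -99.8 [-0.7  3.7  4.5] 0.212
-108 False 9.14 -107.8 [-0.3  3.2  6.6] 0.217
-116 False 9.51 -115.7 [-0.2  3.6  4.2] 0.211
-124 False 9.88 -123.7 [1.  2.6 5.3] 0.212
-132 False 10.24 -131.7 [0.4 1.5 5.2] 0.209
-140 False 10.61 -139.6 [1.2 1.7 5.4] 0.214
-148 False 10.97 -147.6 [-1.1  0.9  5.6] 0.211
-156 True 11.19 -149.8 [ 1.9 -1.8  2.5] 0.209
```

The arc stopped at -149.8°, about where the stop should be. I'll push gently once more to confirm, then release.

```bash
python3 - <<'E'
from h import *
ang=lambda:(lambda e:np.degrees(np.arctan2(e[1]-AX[1],e[0]-AX[0])).round(2))(get_eef_pos())
p,o=knobpose(-156,.268)
print(movel(p,max_speed=.03,ori=o,force_limit=12),ang(),get_contact_force())
e=get_eef_pos();open_gripper();print(get_contact_force())
movel([e[0],e[1],.35],max_speed=.12)
print(get_eef_pos(),get_t())
movel([e[0]-.12,e[1]-.12,.40],max_speed=.25)
look("s1.png",s=(180,140,310,280));print(get_t())
E
```

```text
True -149.79 [ 0.84791561 -2.63761298  2.19911268]
[-0.04016125  0.23145821 -0.22391583]
[ 0.5048721  -0.00626881  0.34918402] 12.9167
13.875
```

View pics/s1.png

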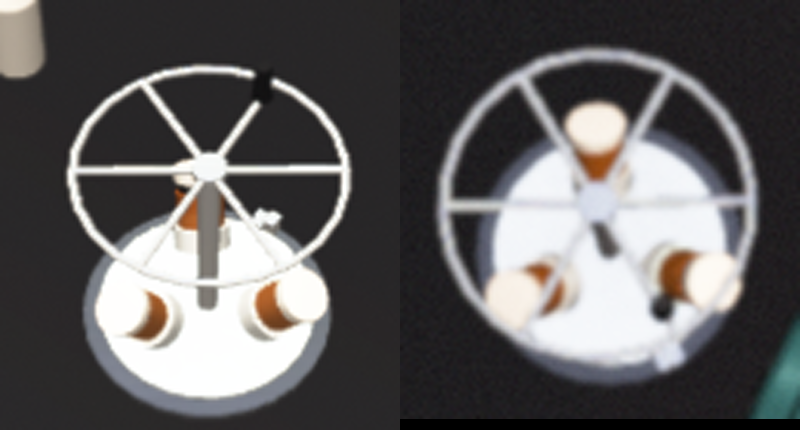

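The lug now sits against the stop (top crop ≈(668,355)). The proud jar, with its dark neck showing in the scene, is at the robot's right in the top crop, ≈(715,280). I'll measure the angle.

```bash
python3 - <<'E'
from h import *
t=lambda x,y:(190+(x-400)/3.81-.5,120+y/3.81-.5)
for n,px,z in[("proud",(715,281),.116),("far",(597,126),.108),("left",(512,297),.108),("knob",(661,306),.302)]:
    p=onz("top",t(*px),z);d=p[:2]-AX;print(n,p.round(4),np.hypot(*d).round(4),np.degrees(np.arctan2(d[1],d[0])).round(1))
np.set_printoptions(precision=2,suppress=True)
for back in (.10,.012):
  for z in (35,40):
    print(solve_ik(*presspose(-115,back,1,0,z)))
E
```

```text
proud [ 0.5497 -0.0543  0.116 ] 0.1149 -116.0
far [0.7054 0.0595 0.108 ] 0.1059 5.7
left [0.5367 0.1415 0.108 ] 0.1121 124.4
knob [ 0.5007 -0.0044  0.302 ] 0.1127 -151.7
[-0.65  0.08  1.58  0.6   1.62 -0.23]
[-0.71  0.1   1.6   0.67  1.64 -0.29]
[-0.56  0.13  1.68  0.61  1.45 -0.23]
[-0.6   0.15  1.69  0.69  1.47 -0.3 ]
```

```bash
python3 - <<'E'
from h import *
np.set_printoptions(precision=3,suppress=True)
D=-115.4
close(30)
movep(*presspose(D,.17));print(get_t(),get_eef_pos())
p,o=presspose(D,.03);print(movel(p,max_speed=.1,ori=o,force_limit=6),get_t(),get_contact_force())
n=-R.from_quat(np.roll(o,-1)).as_matrix()[:,2]
H=presspose(D,0)[0]
print(movel(presspose(D,-.006)[0],max_speed=.015,force_limit=25),get_t(),get_contact_force(),"height above home",(get_eef_pos()-H)@n, "F.n",get_contact_force()@n)
look("p1.png",s=(180,140,310,280))
E
```

```text
15.4917 [ 0.51  -0.14   0.248]
False 17.0417 [-0.456  0.566  0.712]
True 19.2 [-0.195 -1.78   3.826] height above home -0.00035347405182913164 F.n 4.104158772443835
```

View pics/p1.png

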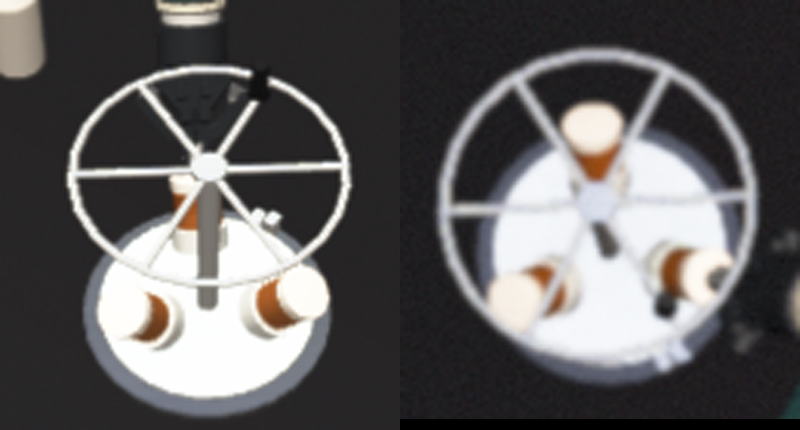

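The lid stopped hard at the 25 N limit, at its home height (-0.35 mm). The top crop near (670,355) now shows a small gap between lug and stop, so the press nudged the carousel back by a degree or two. I'll retract, regrip the knob and reseat it at the stop.

```bash
python3 - <<'E'
from h import *
np.set_printoptions(precision=3,suppress=True)
D=-115.4
movel(presspose(D,.17)[0],max_speed=.15)
e=get_eef_pos();movel([e[0],e[1],.38],max_speed=.2)
open_gripper()
p,o=knobpose(-148,.268);movep([*p[:2],.37],o)
print(movel(p,max_speed=.1,force_limit=8),get_t());close(25)
e=get_eef_pos();print(get_gripper_width(),e,get_contact_force())
ang=lambda:(lambda e:np.degrees(np.arctan2(e[1]-AX[1],e[0]-AX[0])).round(2))(get_eef_pos())
q,o=knobpose(-156,.268)
print(ang(),movel(q,max_speed=.03,ori=o,force_limit=12),ang(),get_contact_force(),get_t())
e=get_eef_pos();open_gripper()
movel([e[0],e[1],.35],max_speed=.12)
movel([e[0]-.12,e[1]-.12,.40],max_speed=.25)
look("s2.png",s=(180,140,310,280));print(get_t())
E
```

```text
False 24.2583
0.20690391222053953 [ 0.507 -0.009  0.268] [-0.469  0.939  0.775]
-147.96 True -149.84 [ 1.225 -1.431  4.228] 25.2083
27.6667
```

View pics/s2.png

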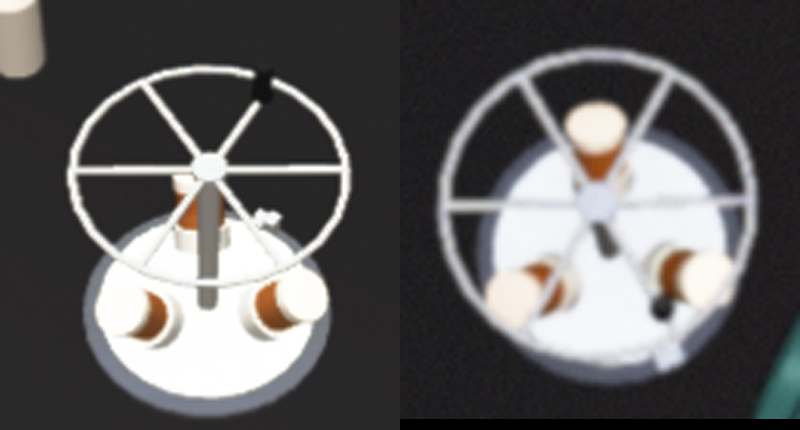

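The lug is back against the stop and the reseat angle is -149.84°, against -149.79° before. The dark neck under the lid is gone. I'll do final numeric checks on the lid radius and the bystanders, then hand in.

```bash
python3 - <<'E'
from h import *
t=lambda x,y:(190+(x-400)/3.81-.5,120+y/3.81-.5)
for n,px,z in[("proud",(706,280),.108),("far",(597,126),.108),("left",(512,297),.108)]:
    p=onz("top",t(*px),z);d=p[:2]-AX;print(n,p.round(4),np.hypot(*d).round(4),np.degrees(np.arctan2(d[1],d[0])).round(1))
b=camera("top");b0=cv2.imread("pics/top0.png");a=camera("scene");a0=cv2.imread("pics/scene0.png")
D=lambda u,v,r:cv2.absdiff(u,v)[r[1]:r[3],r[0]:r[2]].max()
print("case",D(b,b0,(125,150,185,190)),"box",D(a,a0,(315,255,390,335)),"bottle T",D(b,b0,(345,160,385,195)),"bottle S",D(a,a0,(170,115,198,168)))
print(get_contact_force(),get_t(),np.abs(get_joint_vel()).max());close_job()
E
```

```text
proud [ 0.5519 -0.0459  0.108 ] 0.1064 -116.9
far [0.7054 0.0595 0.108 ] 0.1059 5.7
left [0.5367 0.1415 0.108 ] 0.1121 124.4
case 11 box 4 bottle T 11 bottle S 4
[ 0.39686025 -0.27600483 -1.00632455] 27.7667 0.004107365848668571
the job is handed in; nothing more can be done
```

I turned the carousel clockwise to its stop by gripping the knob, then pressed the lid home slantwise along its jar, and handed the job in at about 27.8 s.

- **Carousel:** The press nudged it back off the stop by a degree or two. I regripped the knob and reseated it; it stopped at -149.84°, against -149.79° the first time, and the last picture shows the lug against the stop.
- **Lid:** The press ended at the 25 N limit, well above the roughly 6 N fit, with the fingertips 0.35 mm below the nominal home height. In the last picture its centre is 106 mm from the axis, against 106 and 112 mm for the two home lids. The camera cannot resolve less than about 4 mm, so the force and height are the stronger evidence. I did not press again after reseating the carousel.
- **Bystanders:** The image areas around the carton, bottle and case were unchanged apart from noise.
- **Robot:** It was standing clear, with only about 1 N of residual force reading.

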